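# Clip the rinse cup's snap-hook handle onto the drying rack's loop

### The arm

A 6-joint arm with a two-finger parallel gripper is mounted at the origin on the work surface. World frame = base frame: x ahead of the robot, y to its left, z up, the work surface at z = 0. Lengths are in m, angles in rad, forces in N, time in s.
With the tool pointing down it reaches from about 0.3 to 0.775 m from the base axis. Payload 14.6 kg.
Tool frame: the origin (TCP) lies at the very end of the fingers, on their centre line; the grasp point (between the pads) lies 19 mm behind it; z points along the fingers, y is the line along which they close (so a half turn about z gives the same grasp; the last joint's range is limited). The gripper opens to 94 mm and grips with 3 to 60 N. Pads are 16 mm wide; open, the fingers measure 119 mm over their backs; the gripper's body (75 mm by 177 mm) begins 78 mm behind the grasp point.
Start: joints at [-1.217, 0.3, 1.521, -0, 1.321, -0.067], TCP at [0.225, -0.502, 0.205] pointing down, gripper open.
Joint ranges: [-3.03, 3.03], [-0.79, 2.21], [0.23, 2.52], [-1.04, 4.18], [0, 3.07], [-2.55, 2.55]. Speed limits (rad/s): [2.22, 2.22, 2.57, 3.14, 3.14, 3.14].

### API

Orientations are given as [roll, pitch, yaw] about the fixed x, y, z axes, in that order (R = Rz(yaw) Ry(pitch) Rx(roll)).
In Python, from station import * gives the robot as it stands.
- The arm moves only by the tool jog_arm, never from a script. Its argument "rows" is a list of rows, each a list of 3 entries, a list of its own where there are three numbers: the shift along the tool's x, y, z in m, then the turn about the tool's z in degrees, then the finger opening in m, from 0 to 0.094. A call has 1 to 12 rows; each row shifts and turns the commanded pose from where the row before left it, along the tool's axes as they then stand; what a row does not reach is not made up. A row lasts 1/12 s, in which the tool goes at most 41.7 mm and 7.16 degrees, less where a joint would pass 70% of its speed; a pose out of reach is approached as far as the arm can. A call is refused whole if a number of a shift passes 0.0417 or a number of a turn 7.16, either way. A call with a gripper value outside its range is refused whole. The fingers move at their own pace and stop on an object; "squeeze" is the grip in N (left out, the last holds). Time passes only in rows, so rows that do not move let the fingers close. It gives the time, the measured TCP pose, the force, the opening and the grip force at its end, in the units of the state.
- get_obs(): the state, without advancing time (a new reading comes with each control period).
- camera(name): name is "side" or "top"; returns a dict with "image" (420x560x3 uint8, red, green, blue), "range_z" (420x560 float32, m along the optical axis (not along the pixel's ray), 0 where there is no reading), "K" (3x3 intrinsics, pixels), "world_from_camera" (4x4, takes a point from camera to world coordinates). Camera axes: x right, y up, looking along -z (the intrinsics and any distortion apply to the point x, -y, -z); pixel columns grow to the right and rows downward; lengths in m; the calibration is good to about 2 mm. A picture is of the moment at which its call begins.
- hand_in(): hands the job in; it is judged then, once.
Trained networks look in a picture, given as the dict that the camera call returned (one of the last four; its "shot" number tells which), for a name from the list of things; names that differ only in an ending like _2 or _b are one class to them, and where a whole thing is asked for, a point or a joint stands for the part that bears it (a point fixed in the world has none). Each returns a list of dicts, best first, with "p" (0 to 1); they miss things now and then, are a little off and sometimes report something else, mostly with a low value. They report only what shows in the picture. A call takes as long as a camera call.
- search_frame(label, picture): "at" ([column, row] as shares, 0 to 1, of the picture: columns of its width, rows of its height, amid what is visible of it).
- spot_point(label, picture): "at" ([column, row] as shares, 0 to 1, of the picture: columns of its width, rows of its height: a listed point, or the origin of a listed thing).
The state is a dict: "time_s": time; "qpos": joint angles; "joint_vel": joint speeds; "tau": joint torques, N m; "ee_pos": TCP position; "eef_rot": TCP orientation; "force": force on the tool from outside, world axes, zero at the start; "moment": the same for the moment, N m; "grip_width": finger opening in m; "grip_force": force on a finger pad.
Only numpy, scipy, OpenCV 4.12 (cv2) and the standard library are available. Lean on these libraries where they do the work, as an engineer would, in place of code of your own. Each camera call takes 0.05 s, during which the arm holds its last target. There are 200 camera calls.

### The job

Take the steel rinse cup with the snap-hook handle off the tray and press the gate of its handle against the loop on the drying rack until the loop's bar passes inside and the gate springs shut. Give the cup a good but gentle tug back to feel that the closed gate holds, then let it down until the loop carries it and only then let go so that it hangs there. Be gentle with the loop and leave the beaker and the other cup standing where they are.

Things in the scene. Friction and masses are not known exactly. Their poses are not given: they have to be found in the camera images.
- cup_mid (a point): Steel rinse cup, open at the top, 62 mm across, 80 mm high, about 0.16 kg, upright on the tray. The point is on its axis, 40 mm above its underside; z up its axis, x towards its handle. The handle is a snap hook: a D of 6 mm round rod standing in the cup's x-z plane, reaching out to x = 77 mm, its straight outer limb a sprung gate.
- hook_mid (a point): Middle of the clear space inside the handle, 55 mm from the cup's axis, 40 mm above its underside, axes as cup_mid. From here it is 16 mm to the spine (-x, along the cup), 16 mm to the shut gate (+x, a 5 mm rod), 29 mm down, 28 mm up to the crown, which makes a pocket behind the nose where a bar hangs.
- nose (a point): Lower end of the hook's fixed nose, 74 mm from the cup's axis and 57.5 mm above its underside, axes as cup_mid. The gate's round free end shuts just under it; the gate's hinge is 44.5 mm below. A bar must be pressed against the gate close under the nose (centre 3 to 9 mm below it) and goes past the gate's end only 22 to 31 mm further in (-x) than this point; then the gate springs shut.
- gate (a joint): Swing of the gate, rad: 0 shut on its stop, growing to 1.0 as it is pushed inwards. Its spring needs about 3 N at the free end to start and 4 to 6 N when the bar passes; from inside the shut gate does not give (a good tug to test it: 6 to 10 N).
- loop: U-shaped bracket loop of 6 mm steel rod, level, 170 mm above the table, its two legs tight in a dark clamp on the rail. Its straight front bar runs along y, 60 mm between the legs. The origin is the bar's middle at mid reach: the true bar lies up to 4.5 mm before or behind it (feel for it). x from bar to rail, away from the robot; z up. Clear depth 57 mm. Thin: press and pull with under 14 N.
- rack: Cup drying rack that does not move: two uprights 290 mm apart, a level 16 mm steel rail at 170 mm height, dark feet 150 mm long, a grey drip tray between, small tools hung at the rail's ends. Origin on the table 75 mm in front of the rail's middle; x to the rail, y along it. An 8 mm rod 112 mm high, 38 mm behind the loop's bar, stops hung cups from swinging. The loop is within 50 mm of the middle.
- tray: Grey plastic tray, 240 by 310 mm, rim 20 mm high, floor 4 mm thick, fixed; origin under its centre, x its short side. A flat kitchen scale with a plaster disc and a beaker stand on its -y half, the cup on its +y half.
- beaker_mid (a point): Clear glass beaker, 64 mm across, 92 mm high, on the tray; the point is at mid-height on its axis. Leave it standing.
- plain_cup_mid (a point): A second steel cup of the same size, with a plain fixed handle and no gate, drying upright on the rack's drip tray behind the rail; the point is on its axis at mid-height. Leave it standing.

How it is judged:
By the outcome, as a careful person would: the job done as asked, in the order asked, and still so for the second after the job is handed in, with the robot touching nothing.
It also fails if it takes over 72 s, if anything falls off the work surface, if the arm or the gripper's body presses on something with over 40 N, if the wrist force passes 120 N, or if a joint passes its speed limit or range.

## Working session

There is one attempt and no reset: what is moved stays moved. The work goes in short steps, Python scripts to look and compute and a tool call to move; the robot and the scene stay as the last step left them, time stands still between calls to the robot, and variables do not carry over. Pictures are saved under pics/ and viewed, at most 10 in all, crops included, and the job is handed in when it is done.

Besides the shell and the picture viewer there is one more tool, called after "Emit:" as name(argument=value, ...), one argument or row to a line, values as JSON. jog_arm: Moves the arm, as the interface text tells. Its arguments: {"type":"object","properties":{"rows":{"type":"array","items":{"type":"array"}},"squeeze":{"type":"number"}},"required":["rows"]}

```bash
mkdir -p pics; ls; cat > h.py <<'E'
from station import *
import numpy as np, cv2
def px(pic,at):
    h,w=pic["image"].shape[:2]; return np.array([at[0]*w,at[1]*h])
def world(pic,uv,depth=None):
    K=pic["K"]; T=np.array(pic["world_from_camera"]); u,v=uv
    d=pic["range_z"]
    if depth is None: depth=d[int(np.clip(v,0,419)),int(np.clip(u,0,559))]
    p=np.array([(u-K[0][2])/K[0][0]*depth,-(v-K[1][2])/K[1][1]*depth,-depth,1])
    return (T@p)[:3]
def planez(pic,uv,z):
    a=world(pic,uv,1.0); c=np.array(pic["world_from_camera"])[:3,3]
    return c+(a-c)*(z-c[2])/(a[2]-c[2])
def tri(pa,ua,pb,ub):
    A=np.zeros((3,3));b=np.zeros(3)
    for p,u in((pa,ua),(pb,ub)):
        c=np.array(p["world_from_camera"])[:3,3]; d=world(p,u,1.0)-c; d/=np.linalg.norm(d)
        M=np.eye(3)-np.outer(d,d);A+=M;b+=M@c
    return np.linalg.solve(A,b)
E
python3 - <<'E'
from h import *
np.set_printoptions(precision=4,suppress=True)
P={n:camera(n) for n in("side","top")}
for n,p in P.items():
    cv2.imwrite(f"pics/{n}0.png",p["image"][:,:,::-1]); print(n,p["K"],np.array(p["world_from_camera"]),p.keys())
Z=dict(cup_mid=.044,hook_mid=.044,nose=.0615,loop=.17,rack=0,tray=0,beaker_mid=.05,plain_cup_mid=.045)
for l,z in Z.items():
    b={}
    for n,p in P.items():
        for r in spot_point(l,p)[:2]:
            u=px(p,r["at"]); b.setdefault(n,u); print(l,n,round(r["p"],2),u,"plane",planez(p,u,z),"depth",world(p,u))
    if len(b)==2: print("   tri",tri(P["side"],b["side"],P["top"],b["top"]))
E
```

```text
pics
side [[488.1461   0.     280.3795]
 [  0.     488.1461 204.3704]
 [  0.       0.       1.    ]] [[ 0.995   0.0775 -0.0634  0.5387]
 [-0.0974  0.6034 -0.7914 -0.7951]
 [-0.0231  0.7936  0.608   0.7229]
 [ 0.      0.      0.      1.    ]] dict_keys(['image', 'range_z', 'K', 'world_from_camera', 'shot'])
top [[519.1961   0.     279.9361]
 [  0.     519.1961 209.0463]
 [  0.       0.       1.    ]] [[ 0.0291  0.9949 -0.097   0.5038]
 [-0.9996  0.0287 -0.0062  0.0089]
 [-0.0034  0.0972  0.9953  1.2673]
 [ 0.      0.      0.      1.    ]] dict_keys(['image', 'range_z', 'K', 'world_from_camera', 'shot'])
cup_mid side 0.86 [234.808 278.502] plane [ 0.5001 -0.1325  0.044 ] depth [ 0.5024 -0.1711  0.0835]
cup_mid top 0.97 [341.712 265.902] plane [ 0.4935 -0.132   0.044 ] depth [ 0.4932 -0.136   0.0087]
   tri [ 0.4968 -0.1319  0.0433]
hook_mid side 0.97 [260.512 272.118] plane [ 0.5502 -0.1215  0.044 ] depth [ 0.5509 -0.0826  0.0048]
hook_mid top 0.89 [340.2   238.098] plane [ 0.5584 -0.1273  0.044 ] depth [ 0.5605 -0.1324 -0.0021]
hook_mid top 0.19 [192.192 184.38 ] plane [0.676  0.2269 
[... 1026 characters left out ...]
.5565 -0.1984 -0.0008]
beaker_mid side 0.81 [315.504 330.498] plane [ 0.6337 -0.276   0.05  ] depth [ 0.6279 -0.3076  0.0909]
beaker_mid top 0.85 [407.904 207.606] plane [ 0.6345 -0.2846  0.05  ] depth [ 0.6394 -0.2955  0.0047]
   tri [ 0.633  -0.2825  0.0585]
plain_cup_mid side 0.72 [298.088 166.698] plane [0.6693 0.238  0.045 ] depth [0.6642 0.1973 0.0717]
plain_cup_mid side 0.25 [310.52  331.086] plane [ 0.6258 -0.2724  0.045 ] depth [ 0.62   -0.3071  0.0901]
plain_cup_mid top 0.91 [190.512 183.918] plane [0.6768 0.2308 0.045 ] depth [0.6805 0.2355 0.019 ]
plain_cup_mid top 0.72 [338.8   241.416] plane [ 0.5505 -0.124   0.045 ] depth [ 0.5493 -0.1206  0.0763]
   tri [0.6721 0.2298 0.0508]
```

View pics/side0.png

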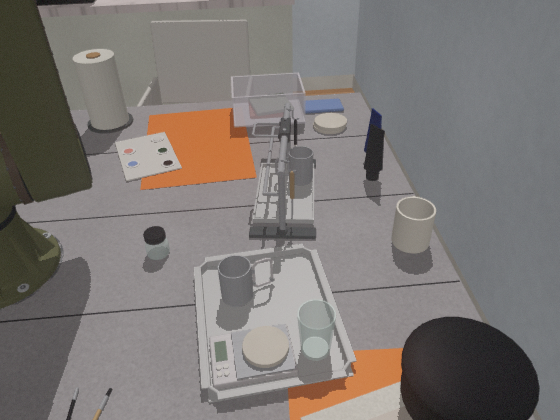

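View pics/top0.png

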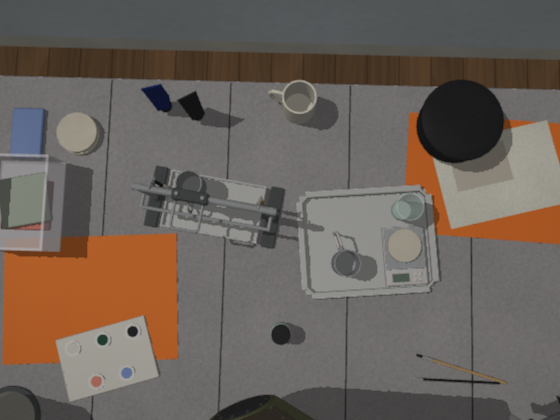

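The side view shows the cup at (236,281) with its handle to the right, and the rack at about (285,170). In the top view the cup is at (346,263), its handle points up-left to about (338,236), and the rail runs from (135,188) to (300,218). I'll zoom in.

```bash
python3 - <<'E'
import cv2,numpy as np
t=cv2.imread("pics/top0.png");s=cv2.imread("pics/side0.png")
f=lambda i,u,v,w,h,k:cv2.resize(i[v:v+h,u:u+w],(w*k,h*k),interpolation=cv2.INTER_CUBIC)
a=np.hstack([f(t,120,150,130,100,4),f(t,310,220,70,100,4)])
b=np.hstack([f(s,230,100,130,50,4),f(s,215,245,70,50,4)])
b=np.hstack([f(s,240,100,100,150,4),f(s,210,245,90,75,4).copy() if 0 else cv2.copyMakeBorder(f(s,210,245,90,75,4),0,300,0,0,cv2.BORDER_CONSTANT)])
cv2.imwrite("pics/ct.png",cv2.convertScaleAbs(a,alpha=1.6));cv2.imwrite("pics/cs.png",cv2.convertScaleAbs(b,alpha=1.6))
E
```

```text
(no output)
```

View pics/ct.png

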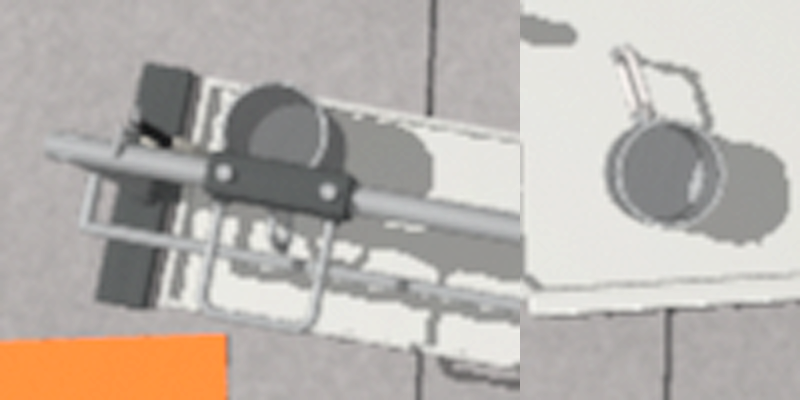

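View pics/cs.png

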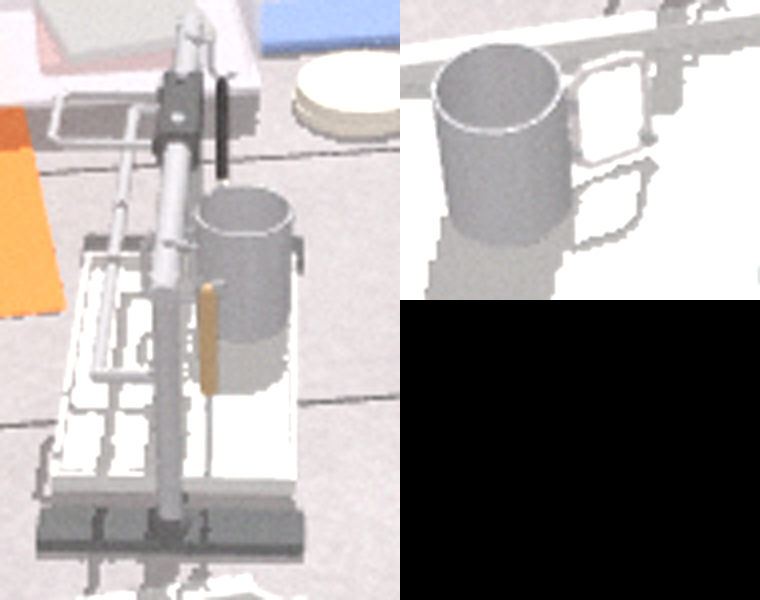

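The top crop shows the loop's front bar running from about (172,228) to (198,232) in the full image, held by a dark clamp at (190,196). The cup's rim centre is at (346,262) and its handle tip at (336,232). The side crop confirms that the gate faces +x, toward the rack side. Next I'll refine these positions.

```bash
python3 - <<'E'
from h import *
from scipy.optimize import least_squares
np.set_printoptions(precision=4,suppress=True)
o=get_obs(); print(o["ee_pos"],o["eef_rot"],o["qpos"],o["force"],o["grip_width"])
P={n:camera(n) for n in("side","top")}
def cloud(p):
    v,u=np.mgrid[0:420,0:560]; d=p["range_z"]; K=p["K"];T=np.array(p["world_from_camera"])
    X=np.stack([(u+.5-K[0][2])/K[0][0]*d,-(v+.5-K[1][2])/K[1][1]*d,-d,np.ones_like(d)],-1)
    return (X@T.T)[...,:3], d>0
for n,p in P.items():
    C,ok=cloud(p)
    near=ok&(np.hypot(C[...,0]-.497,C[...,1]+.132)<.045)
    for lo,hi in((.078,.09),(.03,.075)):
        m=near&(C[...,2]>lo)&(C[...,2]<hi); q=C[m]
        if len(q)>8:
            f=least_squares(lambda a:np.hypot(q[:,0]-a[0],q[:,1]-a[1])-.031,[.497,-.132],loss="soft_l1",f_scale=.002)
            print(n,"cup",lo,f.x,len(q),np.abs(f.fun).mean())
    h=ok&(C[...,2]>.02)&(C[...,2]<.09)
    r=np.hypot(C[...,0]-.496,C[...,1]+.132); h&=(r>.042)&(r<.085)
    q=C[h]; print(n,"handle",len(q),np.degrees(np.arctan2(q[:,1]+.132,q[:,0]-.496)).round(0)[:60],q[:,2].round(3)[:60],r[h].round(3)[:60])
    m=ok&(C[...,2]>.155)&(C[...,2]<.19)&(C[...,0]>.5)&(C[...,0]<.72)&(C[...,1]>.0)&(C[...,1]<.36)
    q=C[m]; print(n,"high",len(q)); np.save(f"{n}_hi.npy",q)
    rail=q[q[:,0]>.6]; 
    if len(rail)>20:
        l=cv2.fitLine(rail[:,:2].astype(np.float32),cv2.DIST_HUBER,0,.003,.003).ravel();print("rail",l,np.degrees(np.arctan2(l[0],-l[1])))
t=P["top"]
for u in((172,228),(198,232),(185,230),(190.5,196)): print("top",u,planez(t,u,.17))
s=P["side"]
for u in((255,124),(253,134.5),(253.6,131)): print("side",u,planez(s,u,.17))
for u in((346,262.5),): print(planez(t,u,.084))
for u in((336,232.5),): print("tip",planez(t,u,.0615),planez(t,u,.07))
for u in ((269,266),(271,279),(270,260)): print("side tip",planez(s,u,.06))
E
```

```text
[ 0.2247 -0.502   0.2055] [ 3.1416 -0.      0.4208] [-1.2166  0.2999  1.521   0.      1.3207 -0.0666] [-0.13   -0.4339  0.4038] 0.09398866023920927
side cup 0.078 [ 0.5026 -0.1411] 215 0.001499953062862348
side cup 0.03 [ 0.5031 -0.1409] 1010 0.001677004453615368
side handle 236 [ 11.  13.  11.   9.  11.  12.  12. 108. 106. 105.  12.  10.   7.   9.
   8.   9.  11.   8.  10.  11.  12. 112.  11.   8.   8.   8.   9.   8.
   8.   9.   8.   8.   8.   8.   9.  10.   7.   7.   7.   5.   4.   7.
   7.   7.   9.  11.   9.   9.  11.   6.   4.   4.   5.   6.   4.   6.
  10.  11.  11.   6.] [0.077 0.075 0.077 0.078 0.076 0.074 0.073 0.022 0.02  0.02  0.076 0.078
 0.08  0.077 0.077 0.077 0.073 0.076 0.073 0.072 0.07  0.021 0.076 0.078
 0.077 0.077 0.076 0.077 0.076 0.074 0.075 0.074 0.073 0.073 0.071 0.07
 0.078 0.077 0.077 0.078 0.079 0.076 0.075 0.075 0.071 0.066 0.069 0.069
 0.065 0.077 0.078 0.077 0.076 0.074 0.076 0.074 0.065 0.063 0.062 0.075] [0.065 0.067 0.069 0.07  0.072 0.075 0.077 0.083 0.084 0.083 0.059 0.06
 0.062 0.064 0.066 0.068 0.071 0.072 0.074 0.076 0.079 0.084 0.053 0.054
 0.0
[... 1322 characters left out ...]
54 0.054 0.052 0.051 0.05  0.049
 0.049 0.047 0.047 0.047 0.045 0.044 0.042 0.042 0.084 0.084 0.063 0.064
 0.064 0.066 0.067 0.077 0.08  0.085 0.069 0.066 0.066 0.066 0.067 0.068]
top high 1525
rail [0.1456 0.9893 0.6266 0.1852] 171.62866
top (172, 228) [0.5638 0.243  0.17  ]
top (198, 232) [0.557  0.1876 0.17  ]
top (185, 230) [0.5604 0.2153 0.17  ]
top (190.5, 196) [0.6331 0.207  0.17  ]
side (255, 124) [0.5671 0.2452 0.17  ]
side (253, 134.5) [0.5597 0.1953 0.17  ]
side (253.6, 131) [0.5619 0.2116 0.17  ]
[ 0.5018 -0.1369  0.084 ]
tip [ 0.5703 -0.1154  0.0615] [ 0.5699 -0.1145  0.07  ]
side tip [ 0.5672 -0.123   0.06  ]
side tip [ 0.5682 -0.1575  0.06  ]
side tip [ 0.5704 -0.1068  0.06  ]
```

```bash
python3 - <<'E'
from h import *
np.set_printoptions(precision=4,suppress=True)
for n in("side","top"):
    q=np.load(f"{n}_hi.npy"); ex=np.array([.9893,-.1456]);ey=np.array([.1456,.9893])
    r=q[:,:2]-[.561,.2155]; a=r@ex;b=r@ey
    m=(a>-.03)&(a<.06)&(abs(b)<.06)
    H,_,_=np.histogram2d(a[m],b[m],bins=[np.arange(-.02,.0601,.004),np.arange(-.05,.051,.005)]); print(n);print(H.astype(int))
    f=m&(a<.012)&(abs(b)<.022); print("bar",np.median(a[f]),a[f].std(),np.median(q[f,2]), "z rail",np.median(q[abs(a-.075)<.01,2]))
    print("rail a",np.median(a[(b<-.06)&(a>.05)]), "slope",np.polyfit(b[f],a[f],1))
    l=m&(a>.012)&(a<.045);
    for s in(-1,1): print("leg",np.median(b[l&(s*b>0.015)]))
for n in("side","top"):
    p=camera(n); v,u=np.mgrid[0:420,0:560]; d=p["range_z"];K=p["K"]
    X=np.stack([(u+.5-K[0][2])/K[0][0]*d,-(v+.5-K[1][2])/K[1][1]*d,-d,np.ones_like(d)],-1)@np.array(p["world_from_camera"]).T
    r=X[...,:2]-[.501,-.140]; R=np.hypot(r[...,0],r[...,1]); A=np.arctan2(r[...,1],r[...,0])
    m=(d>0)&(X[...,2]>.025)&(X[...,2]<.085)&(R>.04)&(R<.082)&(abs(A-.3)<.5)
    l=cv2.fitLine(r[m].astype(np.float32),cv2.DIST_HUBER,0,.003,.003).ravel()
    print(n,m.sum(),"handle dir",np.degrees(np.arctan2(l[1],l[0])),"offset at axis",l[2]*l[1]-l[3]*l[0],"maxR",np.percentile(R[m],98),"z top",np.percentile(X[m][:,2],95))
E
```

```text
side
[[0 0 0 0 0 0 0 0 0 0 0 0 0 0 0 0 0 0 0 0]
 [0 0 0 0 0 0 0 0 0 0 0 0 0 0 0 0 0 0 0 0]
 [0 0 0 0 0 0 0 0 0 0 0 0 0 0 0 0 0 0 0 0]
 [0 0 0 0 0 0 0 0 0 0 0 0 0 0 0 0 0 0 0 0]
 [0 0 0 0 0 0 0 0 1 0 0 0 1 0 1 0 0 0 0 0]
 [0 0 0 0 1 5 2 1 1 3 1 3 1 1 1 2 0 0 0 0]
 [0 0 0 0 3 0 0 2 1 0 1 0 1 2 0 2 2 1 0 0]
 [0 0 0 1 3 0 0 0 0 0 0 0 0 0 0 2 0 2 0 0]
 [0 0 0 1 3 0 0 0 0 0 0 0 0 0 0 2 2 2 0 0]
 [0 0 0 0 3 0 0 0 0 0 0 0 0 0 0 2 3 1 0 0]
 [0 0 0 1 2 0 0 0 0 0 0 0 0 0 0 1 2 1 0 0]
 [0 0 0 1 3 0 0 0 0 0 0 0 0 0 0 1 3 1 0 0]
 [0 0 0 2 2 0 0 0 0 0 0 0 0 0 0 0 4 2 0 0]
 [0 0 0 0 5 0 0 0 0 0 0 0 0 0 0 0 2 1 0 0]
 [0 0 0 1 3 1 0 0 0 0 0 0 0 0 0 1 5 0 0 0]
 [0 0 0 0 3 1 0 0 0 0 0 0 0 0 0 1 4 1 0 0]
 [0 0 0 2 4 0 0 0 0 0 0 0 0 0 0 0 3 0 0 0]
 [0 0 0 1 5 0 0 0 0 0 0 0 0 0 0 0 5 1 0 0]
 [0 0 0 0 4 0 0 0 0 0 0 0 0 0 0 1 5 0 0 0]
 [0 0 0 0 5 0 0 0 0 0 0 0 0 0 0 1 2 0 0 0]]
bar 0.0026187460317874623 0.0017753871602177087 0.17168883231986265 z rail 0.17636234106586596
rail a 0.07509789522904455 slope [0.0143 0.0023]
leg -0.027775241717947607
leg 0.03146994830831943
top
[[0 0 0 0 0 0 0 0 0 0 0 0 0 0 0 0 0 
[... 534 characters left out ...]
 0 0 0 0 0 0 0 0 0 0 0 2 2 0 0]
 [0 0 0 0 3 1 0 0 0 0 0 0 0 0 0 1 5 0 0 0]
 [0 0 0 0 5 0 0 0 0 0 0 0 0 0 0 0 4 1 0 0]
 [0 0 0 0 4 2 0 0 0 0 0 0 0 0 0 0 4 0 0 0]
 [0 0 0 0 4 0 0 0 0 0 0 0 0 0 0 1 5 0 0 0]
 [0 0 0 2 5 0 0 0 0 0 0 0 0 0 0 1 4 1 0 0]
 [0 0 0 5 5 4 5 2 4 2 4 3 2 5 2 5 4 6 0 0]]
bar -0.0025528488201128903 0.0017424402197116584 0.16994305259674714 z rail 0.1762157575400356
rail a 0.06949171345629372 slope [ 0.0056 -0.0025]
leg -0.027040098992843552
leg 0.0325532410821358
side 105 handle dir 17.974886 offset at axis 0.0010463521 maxR 0.07704190273783805 z top 0.07780289699813436
top 41 handle dir 21.915014 offset at axis 0.002033867 maxR 0.07324185413315819 z top 0.07938343746391219
```

Emit:
jog_arm(
  rows=[
    [[0,0,0],5.1,0.094],
    [[0.0316,-0.021,0],0,0.094],
    [[0.0316,-0.021,0],0,0.094],
    [[0.0316,-0.021,0],0,0.094],
    [[0.0316,-0.021,0],0,0.094],
    [[0.0316,-0.021,0],0,0.094],
    [[0.0316,-0.021,0],0,0.094],
    [[0.0316,-0.021,0],0,0.094],
    [[0.0316,-0.021,0],0,0.094],
    [[0.0316,-0.021,0],0,0.094],
    [[0.0316,-0.021,0],0,0.094],
    [[0.0316,-0.021,0],0,0.094],
  ],
)

```text
time_s: 2.1
ee_pos: [0.4789, -0.1687, 0.2056]
eef_rot: [3.141, -0.0, 0.332]
force: [0.5, -0.3, 0.1]
grip_width: 0.094
grip_force: 0.0
```

Emit:
jog_arm(
  rows=[
    [[0.0316,-0.021,0],0,0.094],
    [[0,0,0],0,0.094],
    [[0,0,0.03],0,0.094],
    [[0,0,0.03],0,0.094],
    [[0,0,0.0205],0,0.094],
    [[0,0,0],0,0.094],
    [[0,0,0],0,0.094],
  ],
)

```text
time_s: 2.68
ee_pos: [0.5009, -0.1403, 0.1249]
eef_rot: [-3.141, 0.001, 0.332]
force: [-0.5, 0.2, 0.6]
grip_width: 0.0941
grip_force: 0.0
```

```bash
python3 - <<'E'
from h import *
p=camera("top");q=camera("side")
f=lambda i,u,v,w,h,k:cv2.resize(i[v:v+h,u:u+w,::-1],(w*k,h*k),interpolation=cv2.INTER_CUBIC)
cv2.imwrite("pics/g1.png",cv2.convertScaleAbs(np.hstack([f(p["image"],295,200,100,100,4),f(q["image"],195,205,100,100,4)]),alpha=1.5))
E
```

```text
(no output)
```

View pics/g1.png

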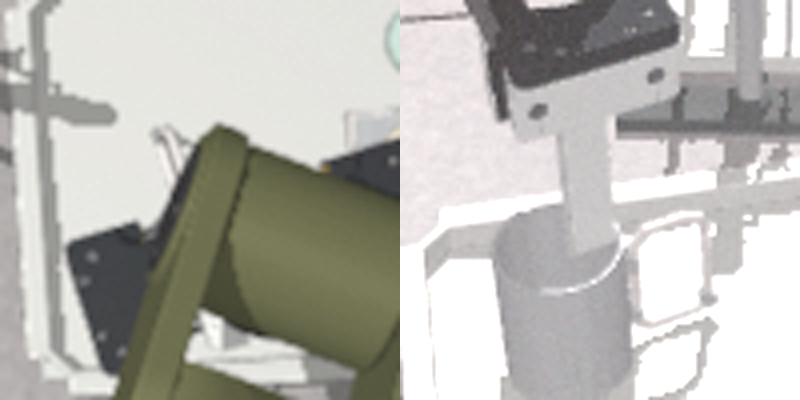

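The gripper is centred over the cup, with the fingers on either side of it and the handle clear. I'll go down and close.

Emit:
jog_arm(
  rows=[
    [[0,0,0.025],0,0.094],
    [[0,0,0.025],0,0.094],
    [[0,0,0.025],0,0.094],
    [[0,0,0.015],0,0.094],
    [[0,0,0],0,0.094],
    [[0,0,0],0,0.05],
    [[0,0,0],0,0.05],
    [[0,0,0],0,0.05],
    [[0,0,0],0,0.05],
    [[0,0,0],0,0.05],
    [[0,0,0],0,0.05],
    [[0,0,0],0,0.05],
  ],
  squeeze=35,
)

```text
time_s: 3.78
ee_pos: [0.5015, -0.1404, 0.0358]
eef_rot: [3.141, -0.001, 0.332]
force: [-1.8, 0.4, 6.7]
grip_width: 0.0629
grip_force: 35.0
```

Emit:
jog_arm(
  rows=[
    [[0,0,0],0,0.05],
    [[0,0,0],0,0.05],
    [[0,0,0],0,0.05],
    [[0,0,-0.01],0,0.05],
    [[0,0,-0.02],0,0.05],
    [[0,0,-0.03],0,0.05],
    [[0,0,-0.03],0,0.05],
    [[0,0,-0.03],0,0.05],
    [[0,0,-0.02],0,0.05],
    [[0,0,0],0,0.05],
    [[0,0,0],0,0.05],
    [[0,0,0],0,0.05],
  ],
)

```text
time_s: 4.78
ee_pos: [0.5005, -0.14, 0.174]
eef_rot: [-3.141, 0.001, 0.332]
force: [0.5, 0.3, -3.1]
grip_width: 0.0627
grip_force: 35.0
```

```bash
python3 - <<'E'
from h import *
np.set_printoptions(precision=4,suppress=True)
o=get_obs(); print(o["ee_pos"],o["force"],o["moment"],o["grip_width"])
z=o["ee_pos"][2]-.031
for n in("side","top"):
    p=camera(n)
    for l,dz in(("hook_mid",.04),("nose",.0575),("cup_mid",.04)):
        for r in spot_point(l,p)[:1]: u=px(p,r["at"]);print(n,l,round(r["p"],2),planez(p,u,z+dz))
    d=p["range_z"];K=p["K"];v,u=np.mgrid[0:420,0:560]
    X=np.stack([(u+.5-K[0][2])/K[0][0]*d,-(v+.5-K[1][2])/K[1][1]*d,-d,np.ones_like(d)],-1)@np.array(p["world_from_camera"]).T
    c=o["ee_pos"]; y=o["eef_rot"][2]; r=X[...,:3]-c; a=r[...,0]*np.cos(y)+r[...,1]*np.sin(y); b=-r[...,0]*np.sin(y)+r[...,1]*np.cos(y); h=X[...,2]-z
    m=(d>0)&(abs(b)<.02)&(a>.04)&(a<.09)&(h>0)&(h<.09)
    print(n,m.sum(),"b along a fit",np.polyfit(a[m],b[m],1),"amax",np.percentile(a[m],[50,90,98]),"h",np.percentile(h[m],[2,98]))
E
```

```text
[ 0.5005 -0.14    0.174 ] [ 0.5274  0.3271 -3.0996] [-0.0203  0.0221 -0.0193] 0.06267349008888873
side hook_mid 0.8 [ 0.5537 -0.1256  0.183 ]
side nose 0.9 [ 0.5751 -0.1221  0.2005]
side cup_mid 0.96 [ 0.496  -0.1395  0.183 ]
side 156 b along a fit [-0.0079 -0.0017] amax [0.072  0.0759 0.0768] h [0.0051 0.0705]
top hook_mid 0.41 [ 0.5551 -0.1226  0.183 ]
top nose 0.44 [ 0.5692 -0.1129  0.2005]
top 62 b along a fit [ 0.0287 -0.0005] amax [0.0658 0.0731 0.0748] h [0.0044 0.0734]
```

Emit:
jog_arm(
  rows=[
    [[-0.01,0,0],6.85,0.05],
    [[-0.01,0,0],6.85,0.05],
    [[-0.01,0,0],6.85,0.05],
    [[-0.01,0,0],6.85,0.05],
    [[-0.002,-0.015,0],0,0.05],
    [[-0.004,-0.03,0],0,0.05],
    [[-0.0048,-0.036,0],0,0.05],
    [[-0.0048,-0.036,0],0,0.05],
    [[-0.0048,-0.036,0],0,0.05],
    [[-0.0048,-0.036,0],0,0.05],
    [[-0.004,-0.03,0],0,0.05],
    [[-0.002,-0.015,0],0,0.05],
  ],
)

```text
time_s: 6.18
ee_pos: [0.4648, 0.0927, 0.175]
eef_rot: [-3.141, -0.0, -0.144]
force: [0.6, -0.4, -1.7]
grip_width: 0.0626
grip_force: 35.0
```

Emit:
jog_arm(
  rows=[
    [[0,0,0],0,0.05],
    [[0,0,0],0,0.05],
    [[0,0,0],0,0.05],
  ],
)

```text
time_s: 6.43
ee_pos: [0.4652, 0.0891, 0.1749]
eef_rot: [3.141, 0.0, -0.147]
force: [0.9, 0.5, -1.1]
grip_width: 0.0626
grip_force: 35.0
```

Emit:
jog_arm(
  rows=[
    [[-0.0027,-0.0202,0.0036],0,0.05],
    [[-0.0027,-0.0202,0.0036],0,0.05],
    [[-0.0027,-0.0202,0.0036],0,0.05],
    [[-0.0027,-0.0202,0.0036],0,0.05],
    [[-0.0027,-0.0202,0.0036],0,0.05],
    [[-0.0027,-0.0202,0.0036],0,0.05],
    [[-0.0024,-0.02,0.0038],0,0.05],
    [[0,0,0],0,0.05],
    [[0,0,0],0,0.05],
    [[0,0,0],0,0.05],
  ],
)

```text
time_s: 7.27
ee_pos: [0.4677, 0.231, 0.1496]
eef_rot: [3.141, 0.0, -0.147]
force: [-0.1, -0.4, -1.1]
grip_width: 0.0626
grip_force: 35.0
```

```bash
cat > look.py <<'E'
from h import *
import sys
np.set_printoptions(precision=4,suppress=True)
o=get_obs(); print(o["time_s"],o["ee_pos"],o["eef_rot"],o["force"],o["moment"])
p=camera("top");q=camera("side")
f=lambda i,u,v,w,h,k:cv2.resize(i[v:v+h,u:u+w,::-1],(w*k,h*k),interpolation=cv2.INTER_CUBIC)
cv2.imwrite(f"pics/{sys.argv[1]}.png",cv2.convertScaleAbs(np.hstack([f(p["image"],140,180,90,100,4),f(q["image"],195,80,100,100,4)]),alpha=1.5))
yaw=-.1466; ex=np.array([np.cos(yaw),np.sin(yaw),0]); ey=np.array([-np.sin(yaw),np.cos(yaw),0])
for p in(p,q):
    d=p["range_z"];K=p["K"];v,u=np.mgrid[0:420,0:560]
    X=(np.stack([(u+.5-K[0][2])/K[0][0]*d,-(v+.5-K[1][2])/K[1][1]*d,-d,np.ones_like(d)],-1)@np.array(p["world_from_camera"]).T)[...,:3]
    r=X-o["ee_pos"]; a=r@ex;b=r@ey;h=r[...,2]+.031
    m=(d>0)&(abs(b)<.012)&(a>.04)&(a<.081)&(h>0)&(h<.076); B=(d>0)&(abs(X[...,2]-.171)<.008)&(abs(b)<.025)&(a>.081)&(a<.12)
    print("hook",m.sum(),np.percentile(a[m],[50,98]) if m.sum() else 0,np.median(b[m]) if m.sum() else 0,np.percentile(h[m],98) if m.sum() else 0,"bar",B.sum(),np.median(a[B]) if B.sum() else 0,np.median(X[B][:,2]) if B.sum() else 0)
    L=(d>0)&(abs(X[...,2]-.171)<.01)&(a>.107)&(a<.13)&(abs(b)<.045); print("legs",[np.median(b[L&(s*b>.01)]) for s in(-1,1)])
E
python3 look.py c1
```

```text
7.2667 [0.4677 0.231  0.1496] [ 3.1414  0.     -0.1475] [-0.1    -0.3669 -1.1399] [ 0.0359  0.0636 -0.002 ]
hook 99 [0.0597 0.0743] -0.0016981913867653831 0.0745101373771461 bar 70 0.09222271149190822 0.17044829767677483
legs [np.float64(-0.029060400978009743), np.float64(0.03133411010150619)]
hook 140 [0.0667 0.0789] -0.0021230068288750903 0.07235986664819222 bar 32 0.09717780181193536 0.1710595403178446
legs [np.float64(-0.02991320832527659), np.float64(0.030559835348667914)]
```

View pics/c1.png

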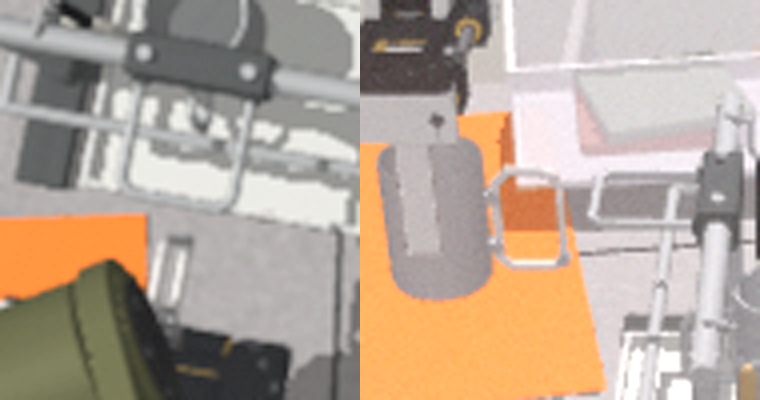

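Both cameras put the bar about 18 mm ahead of the gate face. It is centred between the fingers to within 1 mm and sits about 6 mm below the nose. I'll creep in.

Emit:
jog_arm(
  rows=[
    [[0.003,0,0.0005],0,0.05],
    [[0.003,0,0.0005],0,0.05],
    [[0.003,0,0],0,0.05],
    [[0.0015,0,0],0,0.05],
    [[0,0,0],0,0.05],
    [[0,0,0],0,0.05],
  ],
)

```text
time_s: 7.87
ee_pos: [0.4778, 0.2306, 0.1485]
eef_rot: [3.142, 0.0, -0.147]
force: [-0.3, -0.4, -1.8]
grip_width: 0.063
grip_force: 35.0
```

Emit:
jog_arm(
  rows=[
    [[0.001,0,0],0,0.05],
    [[0.001,0,0],0,0.05],
    [[0,0,0],0,0.05],
    [[0,0,0],0,0.05],
  ],
)

```text
time_s: 8.2
ee_pos: [0.4797, 0.2304, 0.1485]
eef_rot: [3.142, 0.0, -0.146]
force: [0.0, 0.0, -1.8]
grip_width: 0.063
grip_force: 35.0
```

Emit:
jog_arm(
  rows=[
    [[0.001,0,0],0,0.05],
    [[0.001,0,0],0,0.05],
    [[0,0,0],0,0.05],
    [[0,0,0],0,0.05],
  ],
)

```text
time_s: 8.53
ee_pos: [0.4818, 0.2301, 0.1485]
eef_rot: [-3.142, 0.0, -0.146]
force: [-0.7, -0.3, -1.0]
grip_width: 0.0626
grip_force: 35.0
```

Emit:
jog_arm(
  rows=[
    [[0.001,0,0],0,0.05],
    [[0.001,0,0],0,0.05],
    [[0,0,0],0,0.05],
    [[0,0,0],0,0.05],
  ],
)

```text
time_s: 8.87
ee_pos: [0.4835, 0.2298, 0.1485]
eef_rot: [3.142, 0.001, -0.146]
force: [-1.8, 0.2, 0.0]
grip_width: 0.0625
grip_force: 35.0
```

Emit:
jog_arm(
  rows=[
    [[0.001,0,0],0,0.05],
    [[0.001,0,0],0,0.05],
    [[0,0,0],0,0.05],
    [[0,0,0],0,0.05],
  ],
)

```text
time_s: 9.2
ee_pos: [0.4856, 0.2295, 0.1485]
eef_rot: [3.142, 0.0, -0.147]
force: [-3.8, 0.8, -2.1]
grip_width: 0.0623
grip_force: 35.0
```

Emit:
jog_arm(
  rows=[
    [[0.001,0,0],0,0.05],
    [[0.001,0,0],0,0.05],
    [[0,0,0],0,0.05],
    [[0,0,0],0,0.05],
  ],
)

```text
time_s: 9.53
ee_pos: [0.4877, 0.2292, 0.1485]
eef_rot: [3.142, 0.0, -0.147]
force: [-3.2, 0.3, -1.3]
grip_width: 0.0626
grip_force: 35.0
```

Emit:
jog_arm(
  rows=[
    [[0.001,0,0],0,0.05],
    [[0.001,0,0],0,0.05],
    [[0,0,0],0,0.05],
    [[0,0,0],0,0.05],
  ],
)

```text
time_s: 9.87
ee_pos: [0.4897, 0.2289, 0.1486]
eef_rot: [-3.142, -0.0, -0.146]
force: [-3.4, 0.6, -1.2]
grip_width: 0.0626
grip_force: 35.0
```

Emit:
jog_arm(
  rows=[
    [[0.0015,0,0],0,0.05],
    [[0.002,0,0],0,0.05],
    [[0.002,0,0],0,0.05],
    [[0.002,0,0],0,0.05],
    [[0.002,0,0],0,0.05],
    [[0.0015,0,0],0,0.05],
    [[0.001,0,0],0,0.05],
    [[0,0,0],0,0.05],
  ],
)

```text
time_s: 10.53
ee_pos: [0.5016, 0.2271, 0.1483]
eef_rot: [3.141, 0.0, -0.147]
force: [-3.4, 1.0, -3.1]
grip_width: 0.0628
grip_force: 35.0
```

Emit:
jog_arm(
  rows=[
    [[0.001,0,0],0,0.05],
    [[0.001,0,0],0,0.05],
    [[0.001,0,0],0,0.05],
    [[0.001,0,0],0,0.05],
    [[0.001,0,0],0,0.05],
    [[0.001,0,0],0,0.05],
    [[0,0,0],0,0.05],
    [[0,0,0],0,0.05],
  ],
)

```text
time_s: 11.2
ee_pos: [0.5074, 0.2262, 0.1481]
eef_rot: [3.141, 0.0, -0.147]
force: [-1.1, -0.0, -8.2]
grip_width: 0.0626
grip_force: 35.0
```

Emit:
jog_arm(
  rows=[
    [[0.001,0,0],0,0.05],
    [[0.001,0,0],0,0.05],
    [[0,0,0],0,0.05],
    [[0,0,0],0,0.05],
  ],
)

```text
time_s: 11.53
ee_pos: [0.5095, 0.2259, 0.1484]
eef_rot: [3.142, 0.0, -0.146]
force: [-1.1, 1.0, -7.7]
grip_width: 0.0628
grip_force: 35.0
```

Emit:
jog_arm(
  rows=[
    [[0.001,0,0.0005],0,0.05],
    [[0.001,0,0.0005],0,0.05],
    [[0,0,0],0,0.05],
    [[0,0,0],0,0.05],
  ],
)

```text
time_s: 11.87
ee_pos: [0.5118, 0.2257, 0.148]
eef_rot: [-3.141, -0.001, -0.147]
force: [-0.6, 1.4, -1.1]
grip_width: 0.0627
grip_force: 35.0
```

Emit:
jog_arm(
  rows=[
    [[0.001,0,0.0],0,0.05],
    [[0.001,0,0.0],0,0.05],
    [[0,0,0],0,0.05],
    [[0,0,0],0,0.05],
  ],
)

```text
time_s: 12.2
ee_pos: [0.5135, 0.2254, 0.1476]
eef_rot: [-3.142, -0.0, -0.146]
force: [0.9, 0.4, -0.6]
grip_width: 0.0625
grip_force: 35.0
```

The spring force has vanished, so the bar seems to have passed. I'll check by picture.

```bash
python3 look.py c2
```

```text
12.2 [0.5135 0.2254 0.1476] [-3.1415 -0.0002 -0.1465] [ 0.9149  0.3593 -0.5894] [ 0.0015 -0.0223  0.0033]
hook 96 [0.0601 0.0756] -0.0023171440686925483 0.0732515231324974 bar 35 0.1087957932199935 0.17731687795547613
legs [np.float64(-0.03171513309670382), np.float64(0.029608969106051104)]
hook 141 [0.0633 0.0778] -0.001959793403877768 0.07280378005786624 bar 1 0.11141671717376142 0.17804890287264963
legs [np.float64(-0.036449663615300505), np.float64(0.028536206996514442)]
```

View pics/c2.png

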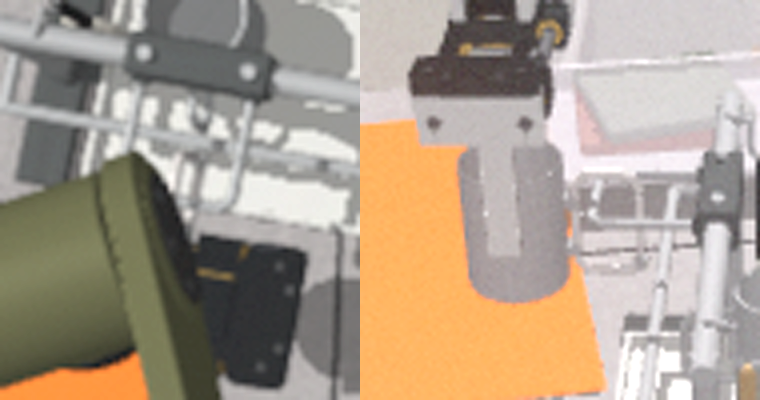

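The picture shows the bar inside the handle and the gate upright again. I'll raise the cup a little so the bar meets the gate well below the nose, then tug back.

Emit:
jog_arm(
  rows=[
    [[-0.001,0,-0.002],0,0.05],
    [[-0.002,0,-0.003],0,0.05],
    [[-0.003,0,-0.001],0,0.05],
    [[-0.003,0,0],0,0.05],
    [[-0.003,0,0],0,0.05],
    [[-0.002,0,0],0,0.05],
    [[-0.001,0,0],0,0.05],
    [[0,0,0],0,0.05],
    [[0,0,0],0,0.05],
  ],
)

```text
time_s: 13.05
ee_pos: [0.4986, 0.2276, 0.1535]
eef_rot: [3.142, -0.0, -0.146]
force: [-0.0, -0.1, -1.4]
grip_width: 0.0625
grip_force: 35.0
```

Emit:
jog_arm(
  rows=[
    [[-0.001,0,0],0,0.05],
    [[-0.001,0,0],0,0.05],
    [[0,0,0],0,0.05],
    [[0,0,0],0,0.05],
  ],
)

```text
time_s: 13.38
ee_pos: [0.4966, 0.2279, 0.1535]
eef_rot: [-3.142, 0.0, -0.146]
force: [0.2, 0.0, -1.0]
grip_width: 0.0623
grip_force: 35.0
```

Emit:
jog_arm(
  rows=[
    [[-0.001,0,0],0,0.05],
    [[0,0,0],0,0.05],
    [[0,0,0],0,0.05],
  ],
)

```text
time_s: 13.63
ee_pos: [0.4956, 0.228, 0.1536]
eef_rot: [-3.142, -0.0, -0.146]
force: [1.3, 0.0, -1.6]
grip_width: 0.0623
grip_force: 35.0
```

Emit:
jog_arm(
  rows=[
    [[-0.001,0,0],0,0.05],
    [[0,0,0],0,0.05],
    [[0,0,0],0,0.05],
  ],
)

```text
time_s: 13.88
ee_pos: [0.4946, 0.2282, 0.1536]
eef_rot: [-3.142, -0.0, -0.146]
force: [-0.1, -0.2, -1.8]
grip_width: 0.0626
grip_force: 35.0
```

Emit:
jog_arm(
  rows=[
    [[-0.0005,0,0],0,0.05],
    [[-0.0005,0,0],0,0.05],
    [[0,0,0],0,0.05],
    [[0,0,0],0,0.05],
  ],
)

```text
time_s: 14.22
ee_pos: [0.4937, 0.2283, 0.1536]
eef_rot: [-3.142, -0.0, -0.146]
force: [1.0, -0.5, -1.3]
grip_width: 0.0629
grip_force: 35.0
```

Emit:
jog_arm(
  rows=[
    [[-0.0005,0,0],0,0.05],
    [[0,0,0],0,0.05],
    [[0,0,0],0,0.05],
  ],
)

```text
time_s: 14.47
ee_pos: [0.4933, 0.2283, 0.1536]
eef_rot: [-3.142, -0.001, -0.147]
force: [3.3, -0.5, -1.2]
grip_width: 0.0628
grip_force: 35.0
```

Emit:
jog_arm(
  rows=[
    [[-0.0005,0,0],0,0.05],
    [[0,0,0],0,0.05],
    [[0,0,0],0,0.05],
  ],
)

```text
time_s: 14.72
ee_pos: [0.4931, 0.2284, 0.1537]
eef_rot: [-3.141, -0.001, -0.147]
force: [5.9, -1.3, -3.0]
grip_width: 0.063
grip_force: 35.0
```

Emit:
jog_arm(
  rows=[
    [[-0.0005,0,0],0,0.05],
    [[0,0,0],0,0.05],
    [[0,0,0],0,0.05],
    [[0,0,0],0,0.05],
    [[0,0,0],0,0.05],
    [[0,0,0],0,0.05],
  ],
)

```text
time_s: 15.22
ee_pos: [0.4929, 0.2284, 0.1537]
eef_rot: [-3.141, -0.002, -0.147]
force: [9.2, -1.6, -3.8]
grip_width: 0.0629
grip_force: 35.0
```

The tug reached 9.2 N and held. Next I'll ease off, centre the bar and lower the cup until the loop carries it.

Emit:
jog_arm(
  rows=[
    [[0.001,0,0],0,0.05],
    [[0.002,0,0],0,0.05],
    [[0.003,0,0],0,0.05],
    [[0.003,0,0.001],0,0.05],
    [[0.0025,0,0.002],0,0.05],
    [[0,0,0.003],0,0.05],
    [[0,0,0.003],0,0.05],
    [[0,0,0.003],0,0.05],
    [[0,0,0.002],0,0.05],
    [[0,0,0],0,0.05],
    [[0,0,0],0,0.05],
  ],
)

```text
time_s: 16.13
ee_pos: [0.5034, 0.2269, 0.1395]
eef_rot: [3.141, 0.0, -0.146]
force: [0.7, -0.3, -1.5]
grip_width: 0.0625
grip_force: 35.0
```

Emit:
jog_arm(
  rows=[
    [[0,0,0.001],0,0.05],
    [[0,0,0.001],0,0.05],
    [[0,0,0],0,0.05],
    [[0,0,0],0,0.05],
  ],
)

```text
time_s: 16.47
ee_pos: [0.5035, 0.2269, 0.1376]
eef_rot: [-3.142, 0.0, -0.146]
force: [-0.4, -0.4, -0.8]
grip_width: 0.0628
grip_force: 35.0
```

Emit:
jog_arm(
  rows=[
    [[0,0,0.0005],0,0.05],
    [[0,0,0.0005],0,0.05],
    [[0,0,0],0,0.05],
    [[0,0,0],0,0.05],
  ],
)

```text
time_s: 16.8
ee_pos: [0.5035, 0.2269, 0.1366]
eef_rot: [-3.142, -0.0, -0.146]
force: [-0.6, 0.1, -0.7]
grip_width: 0.0627
grip_force: 35.0
```

Emit:
jog_arm(
  rows=[
    [[0,0,0.0005],0,0.05],
    [[0,0,0.0005],0,0.05],
    [[0,0,0],0,0.05],
    [[0,0,0],0,0.05],
  ],
)

```text
time_s: 17.13
ee_pos: [0.5037, 0.2269, 0.1359]
eef_rot: [-3.141, -0.001, -0.146]
force: [-0.3, -0.7, 3.4]
grip_width: 0.0626
grip_force: 35.0
```

Emit:
jog_arm(
  rows=[
    [[0,0,0.0005],0,0.05],
    [[0,0,0],0,0.05],
    [[0,0,0],0,0.05],
  ],
)

```text
time_s: 17.38
ee_pos: [0.5038, 0.2269, 0.1355]
eef_rot: [-3.141, -0.001, -0.146]
force: [-1.6, -0.4, 6.1]
grip_width: 0.0624
grip_force: 35.0
```

Emit:
jog_arm(
  rows=[
    [[0,0,0.0005],0,0.05],
    [[0,0,0],0,0.05],
    [[0,0,0],0,0.05],
  ],
)

```text
time_s: 17.63
ee_pos: [0.5039, 0.227, 0.1353]
eef_rot: [-3.141, -0.001, -0.146]
force: [-3.2, -0.2, 7.4]
grip_width: 0.0626
grip_force: 35.0
```

The loop carries the cup. I'll back off the extra pressing and lighten the grip. Then I'll follow the arc around the bar so the cup tips gently onto the stop rod.

Emit:
jog_arm(
  rows=[
    [[0,0,-0.0005],0,0.05],
    [[0,0,-0.0005],0,0.05],
    [[0,0,-0.0003],0,0.05],
    [[0,0,0],0,0.05],
    [[0,0,0],0,0.05],
  ],
)

```text
time_s: 18.05
ee_pos: [0.5036, 0.2269, 0.1359]
eef_rot: [-3.141, -0.0, -0.146]
force: [-0.9, -0.2, 3.3]
grip_width: 0.0626
grip_force: 35.0
```

Emit:
jog_arm(
  rows=[
    [[0,0,0],0,0.05],
    [[0,0,0],0,0.05],
    [[0,0,0],0,0.05],
    [[0,0,0],0,0.05],
  ],
  squeeze=4,
)

```text
time_s: 18.38
ee_pos: [0.5034, 0.2268, 0.1356]
eef_rot: [3.141, 0.0, -0.146]
force: [0.6, 0.6, 0.4]
grip_width: 0.0632
grip_force: 4.0
```

Emit:
jog_arm(
  rows=[
    [[0.0009,0,0.0028],0,0.05],
    [[0.001,0,0.0029],0,0.05],
    [[0.0012,0,0.0027],0,0.05],
    [[0.0012,0,0.0027],0,0.05],
    [[0.0015,0,0.0026],0,0.05],
    [[0.0015,0,0.0026],0,0.05],
    [[0,0,0],0,0.05],
    [[0,0,0],0,0.05],
  ],
)

```text
time_s: 19.05
ee_pos: [0.5107, 0.2257, 0.1193]
eef_rot: [3.141, 0.0, -0.147]
force: [-0.6, 0.5, -1.4]
grip_width: 0.0632
grip_force: 4.0
```

```bash
python3 look.py c3
```

```text
19.05 [0.5107 0.2257 0.1193] [ 3.1414  0.0004 -0.1465] [-0.6285  0.5304 -1.4077] [ 0.0391  0.0997 -0.0324]
hook 58 [0.066  0.0807] -0.0018148804370271363 0.07107021502909443 bar 37 0.11132743390676522 0.17809686343540876
legs [np.float64(-0.032154761414932655), np.float64(0.030118783952917758)]
hook 104 [0.0515 0.0809] -0.002232996183631361 0.07286338159708398 bar 4 0.11167235144607413 0.17532286758634968
legs [np.float64(-0.03650874675500963), np.float64(0.026100733418313385)]
```

View pics/c3.png

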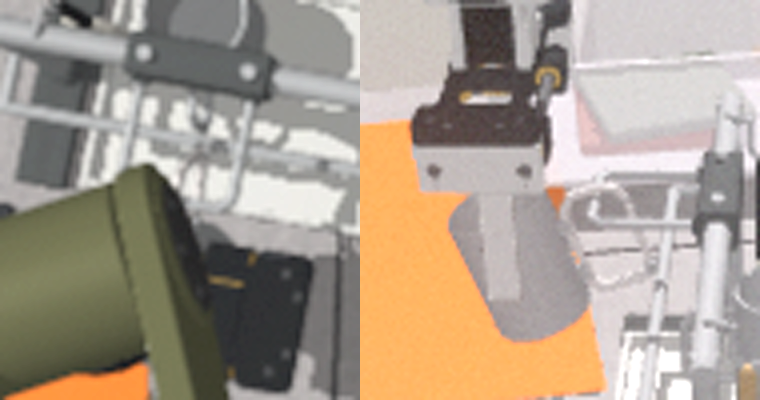

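The cup tips smoothly around the bar, with the handle still looped over it. I'll continue along the arc.

Emit:
jog_arm(
  rows=[
    [[0.0018,0,0.0024],0,0.05],
    [[0.0018,0,0.0024],0,0.05],
    [[0.002,0,0.0022],0,0.05],
    [[0.002,0,0.0022],0,0.05],
    [[0,0,0],0,0.05],
    [[0,0,0],0,0.05],
  ],
)

```text
time_s: 19.65
ee_pos: [0.5182, 0.2246, 0.1101]
eef_rot: [3.141, 0.0, -0.147]
force: [-1.3, 0.4, -1.2]
grip_width: 0.0633
grip_force: 4.0
```

Emit:
jog_arm(
  rows=[
    [[0.0022,0,0.002],0,0.05],
    [[0.0022,0,0.002],0,0.05],
    [[0.0024,0,0.0017],0,0.05],
    [[0.0025,0,0.0018],0,0.05],
    [[0,0,0],0,0.05],
    [[0,0,0],0,0.05],
  ],
)

```text
time_s: 20.15
ee_pos: [0.5275, 0.2232, 0.1026]
eef_rot: [3.141, 0.0, -0.147]
force: [-0.2, 0.6, -0.2]
grip_width: 0.0629
grip_force: 4.0
```

```bash
python3 look.py c4
```

```text
20.15 [0.5275 0.2232 0.1026] [ 3.1414  0.0004 -0.1466] [-0.1876  0.5808 -0.2185] [ 0.0287  0.148  -0.0627]
hook 83 [0.0641 0.0796] -0.002738328275720205 0.07389707509134275 bar 57 0.09871002544097078 0.17797866883680413
legs [np.float64(-0.029939835811089985), np.float64(0.024954236722842776)]
hook 125 [0.0539 0.0807] -0.002370079083656454 0.07358599638128345 bar 5 0.09470269255544071 0.17285702680957693
legs [np.float64(-0.037691659586660674), np.float64(0.025242621168334253)]
```

View pics/c4.png

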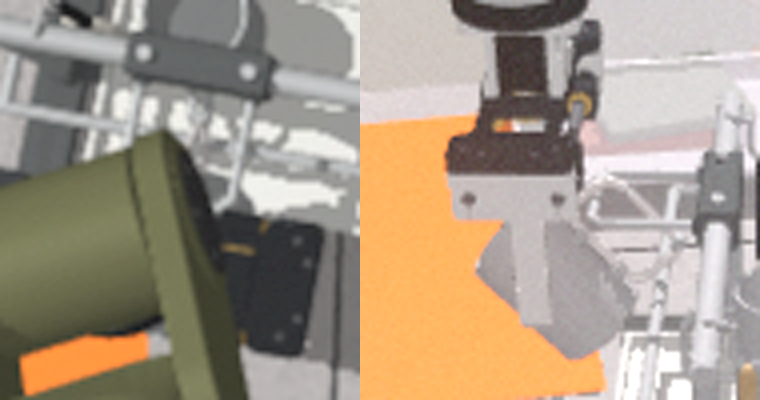

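Emit:
jog_arm(
  rows=[
    [[0.0025,0,0.0014],0,0.05],
    [[0.0025,0,0.0014],0,0.05],
    [[0,0,0],0,0.05],
    [[0,0,0],0,0.05],
    [[0,0,0],0,0.05],
  ],
)

```text
time_s: 20.67
ee_pos: [0.5324, 0.2226, 0.1]
eef_rot: [3.142, 0.0, -0.147]
force: [-0.7, -0.5, -0.6]
grip_width: 0.0632
grip_force: 4.0
```

Emit:
jog_arm(
  rows=[
    [[0,0,0],0,0.066],
    [[0,0,0],0,0.07],
    [[0,0,0],0,0.074],
    [[0,0,0],0,0.08],
    [[0,0,0],0,0.086],
    [[0,0,0],0,0.09],
    [[0,0,0],0,0.09],
    [[0,0,0],0,0.09],
  ],
)

```text
time_s: 21.33
ee_pos: [0.5324, 0.2226, 0.1001]
eef_rot: [-3.142, -0.0, -0.146]
force: [0.2, -0.8, -0.1]
grip_width: 0.0899
grip_force: 0.0
```

Emit:
jog_arm(
  rows=[
    [[-0.003,0,-0.005],0,0.09],
    [[-0.006,0,-0.01],0,0.09],
    [[-0.008,0,-0.015],0,0.09],
    [[-0.01,0,-0.02],0,0.09],
    [[-0.01,0,-0.02],0,0.09],
    [[-0.015,0,-0.025],0,0.09],
    [[-0.02,0,-0.025],0,0.09],
    [[-0.02,0,-0.02],0,0.09],
    [[-0.02,0,-0.01],0,0.09],
    [[-0.02,0,0],0,0.09],
    [[-0.01,0,0],0,0.09],
    [[0,0,0],0,0.09],
  ],
)

```text
time_s: 22.33
ee_pos: [0.3905, 0.2436, 0.2509]
eef_rot: [-3.141, -0.001, -0.145]
force: [0.1, -0.2, 0.0]
grip_width: 0.0899
grip_force: 0.0
```

Emit:
jog_arm(
  rows=[
    [[0,0,0],0,0.09],
    [[0,0,0],0,0.09],
    [[0,0,0],0,0.09],
    [[0,0,0],0,0.09],
    [[0,0,0],0,0.09],
    [[0,0,0],0,0.09],
    [[0,0,0],0,0.09],
    [[0,0,0],0,0.09],
    [[0,0,0],0,0.09],
    [[0,0,0],0,0.09],
    [[0,0,0],0,0.09],
    [[0,0,0],0,0.09],
  ],
)

```text
time_s: 23.33
ee_pos: [0.3919, 0.2433, 0.2501]
eef_rot: [-3.142, -0.0, -0.146]
force: [0.1, 0.4, -0.6]
grip_width: 0.0898
grip_force: 0.0
```

```bash
python3 look.py c5 | head -1
```

```text
23.3333 [0.3919 0.2433 0.2501] [-3.1416 -0.     -0.1465] [ 0.0883  0.4226 -0.6152] [ 0.0263  0.0058 -0.058 ]
  return _methods._mean(a, axis=axis, dtype=dtype,
  ret = ret.dtype.type(ret / rcount)
```

View pics/c5.png

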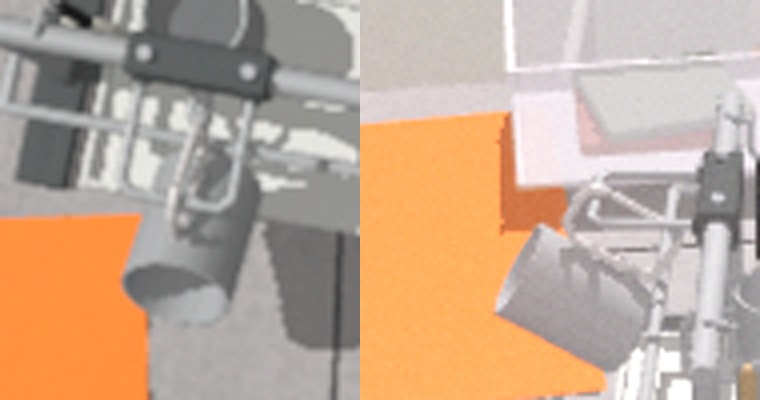

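The cup hangs from the bar with its gate shut and rests against the stop rod. The gripper is clear, so I'll hand in.

```bash
python3 -c "
from station import *
print(hand_in())"
```

```text
the job is handed in; nothing more can be done
None
```

The snap-hook cup now hangs from the loop with its gate shut, resting against the stop rod; the closed gate held a 9 N tug, the highest loop force I read was about 9 N, I went nowhere near the beaker or the other cup, and the job was handed in at about 23 s.

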